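# Make up a service kit in its matching holders

### The job

Make up the service kit: put the power supply block, the tape measure, the carton of screws and the flanged bush each into the holder whose outline matches it, squarely inside its corner angles or ring, flat on the plate and right way up as it stands now. The bush is caught under the lips at the low end of the feed chute: draw it back up the chute until its flange is clear of the lips, then lift it out. Leave the tin of screws where it stands.

Things in the scene. Friction and masses are not known exactly. Their poses are not given: they have to be found in the camera images.
- block_center (a point): power supply block: black, 50 x 82 mm, 36 mm high, with an 18 mm stub at one short end (-y). The point is the centre of the block without the stub, 18 mm above its underside. x runs across the 50 mm side, y along it, z up. About 0.15 kg. Grasp across x, a little above the middle, so that the fingertips stay clear of the holder's plate.
- tape_center (a point): tape measure standing on edge: yellow and black case, body 38 mm wide, 70 mm long, 64 mm high, with a small tongue at one end (over all 43 x 86 mm); it leans by about 4 degrees as it stands. The point is the centre of the body, 32 mm above its underside. x runs across the 38 mm width, y along the length, z up. About 0.21 kg. Grasp across x.
- carton_center (a point): plain pale carton of screws standing upright: 48 mm wide, 66 mm long, 86 mm high. The point is its centre, 43 mm above its underside. x runs across the 48 mm width, y along the 66 mm length, z up. About 0.21 kg. Grasp across x.
- bush_center (a point): flanged steel bush: round flange 56 mm in diameter, 8 mm thick, at its foot, neck 28 mm in diameter above it, 62 mm high in all. The point is on its axis, 31 mm above its underside; z is its axis, flange downward. It starts in the chute's low end, leaning with the slope. About 0.22 kg. Grasp the neck 10 to 18 mm above this point, so that the fingertips clear the chute's lips.
- block_holder: fixed holder; all holders and the three standing things are on plywood risers 90 mm high. Grey plate 80 x 112 mm, 4 mm thick, with a dark 50 x 82 mm outline pad and four corner angles 12 mm high that leave 66 x 98 mm between them; the sides are open midway, for fingers and stub. Origin: centre of its underside; things rest 4 mm above it. y runs along the long side, z up. The block may lie either way round.
- tape_holder: fixed holder for the tape measure: grey plate 68 x 100 mm, 4 mm thick, with a dark 38 x 70 mm outline pad (the narrowest) and four corner angles 12 mm high that leave 54 x 86 mm between them; open midway along each side. Origin: centre of its underside; things rest 4 mm above it. y runs along the long side, z up. The tape measure may stand either way round.
- carton_holder: fixed holder for the carton: grey plate 78 x 96 mm, 4 mm thick, with a dark 48 x 66 mm outline pad (shorter than the power block's) and four aluminium corner angles 12 mm high that leave 64 x 82 mm between them. Origin: centre of its underside; the things rest 4 mm above it. y runs along the long side, z up. The carton may stand either way round.
- bush_holder: fixed holder for the bush: square grey plate 96 x 96 mm, 4 mm thick, with a dark round pad of 56 mm and an aluminium ring round it, 74 mm inside diameter, 10 mm high above the plate. Origin: centre of its underside; the bush rests 4 mm above it. z up.
- chute: fixed feed chute: channel 190 mm long, 60 mm wide inside, rising 10 degrees along its +x. Origin: centre of its underside; the channel floor is 30 mm above it. At the low end a stop, and 2 dark lips, 10.5 to 15.5 mm above the floor, 34 mm apart, over the flange; they end 25 mm downslope of mid-length. The bush axis starts 61 mm downslope of mid-length; 3 mm upslope of it the flange is clear.
- tin: round open tin of wood screws, 74 mm in diameter (79 mm over its rim), 56 mm high, loose; it stands on the bench behind the work and stays there. Origin: centre of its underside. Not listed: a big fixed yellow bin, up to 235 mm high, begins about 60 mm behind the right-hand holders.

How it is judged:
By the outcome, as a careful person would: the job done as asked, in the order asked, and still so for the second after the job is handed in, with the robot touching nothing.
It also fails if it takes over 109 s, if anything falls off the work surface, if the arm or the gripper's body presses on something with over 40 N, if the wrist force passes 120 N, or if a joint passes its speed limit or range.

### The arm

A 6-joint arm with a two-finger parallel gripper is mounted at the origin on a cart in front of the work surface, level with it; the furniture and walls round the work are solid. World frame = base frame: x ahead of the robot, y to its left, z up, the work surface at z = 0. Lengths are in mm, angles in degrees, forces in N, time in s.
With the tool pointing down it reaches from about 300 to 850 mm from the base axis. Payload 4.2 kg.
Tool frame: the origin (TCP) lies midway between the tips of the shut fingers; the grasp point (between the pads) lies 19 mm behind it; x points along the fingers, y is the direction in which the jaws open and shut, and the axes are right-handed (so a half turn about x gives the same grasp; the last joint's range is limited). The gripper opens to 91 mm and grips with 3 to 60 N. Pads are 32 mm wide; open, the fingers measure 118 mm over their backs; the gripper's body (76 mm by 178 mm) begins 60 mm behind the grasp point.
Start: joints at [-74.542, 18.312, 89.639, -0, 72.044, -1.146], TCP at [164.315, -551.039, 213.976] pointing down, gripper open.
Joint ranges: [-177.97, 177.97], [-48.28, 115.42], [12.27, 149.76], [-77.06, 257.06], [2.81, 150.46], [-146.56, 146.56]. Speed limits (degrees/s): [147.25, 147.25, 180, 180, 180, 180].

### API

Orientations are given as [roll, pitch, yaw] about the fixed x, y, z axes, in that order (R = Rz(yaw) Ry(pitch) Rx(roll)).
In Python, from workcell import env gives the robot as it stands.
- The arm moves only by the shell command python3 -m handwheel 'ROWS' [FORCE]. ROWS is text: rows parted by semicolons, each of 7 numbers parted by spaces: the turn, a rotation vector about the tool's x, y, z in degrees, then the shift along the tool's x, y, z in m, then the finger opening in m, from 0 to 0.0912. In form: rx ry rz x y z grip; .... A call has 1 to 12 rows; each row is the pose to reach, as a shift and turn from the pose commanded when the call began, along the tool's axes at that moment; what a row does not reach only later rows make up. A row lasts 1/12 s, in which the tool goes at most 41.7 mm and 7.16 degrees, less where a joint would pass 70% of its speed; a pose out of reach is approached as far as the arm can. A call with a gripper value outside its range is refused whole. The fingers move at their own pace and stop on an object; FORCE is the grip in N (left out, the last holds). Time passes only in rows, so rows that repeat a pose let the fingers close. It gives the time, the measured TCP pose, the force and the opening at its end, in the units of the state.
- env.state(): the state, without advancing time (a new reading comes with each control period).
- env.grab_frame(name): name is "side" or "top" or "wrist"; returns the picture (420x560x3 uint8, red, green, blue); there is no depth.
- env.get_calibration(name): a dict with "mtx" (3x3 intrinsics, pixels), "k1" (the pictures are not rectified: a ray, as slopes to the right and down, at radius r is drawn at 1 + k1 r^2 times it, then the intrinsics apply), "T" (4x4, takes a point from camera to world coordinates); the wrist camera has in their place "hand_eye" (4x4, takes a point from camera to tool coordinates, whose origin is the TCP and whose axes are the tool frame's). Camera axes: x right, y up, looking along -z (the intrinsics and any distortion apply to the point x, -y, -z); pixel columns grow to the right and rows downward; lengths in mm; the calibration is good to about 2 mm. A picture is of the moment at which its call begins: read the wrist's pose just before it. get_calibration takes no time and is no camera call.
- env.job_done(): hands the job in, once; it reports no verdict.
The state is a dict: "time_s": time; "qpos": joint angles; "qvel": joint speeds; "effort": joint torques, N m; "ee_pos": TCP position; "ee_rot": TCP orientation; "force": force on the tool from outside, world axes, zero at the start; "torque": the same for the moment, N m; "gripper_width": finger opening in mm.
Only numpy, scipy, OpenCV 4.12 (cv2) and the standard library are available. Lean on these libraries where they do the work, as an engineer would, in place of code of your own. Each camera call takes 0.05 s, during which the arm holds its last target. There are 200 camera calls.

## Working session

There is one attempt and no reset: what is moved stays moved. The work goes in short steps, Python scripts to look and compute and a shell command to move; the robot and the scene stay as the last step left them, time stands still between calls to the robot, and variables do not carry over. Pictures are saved under pics/ and viewed, on a budget of 14 in all, crops included, one or two more only if the job needs it, and the job is handed in when it is done.

```bash
ls; mkdir -p pics; python3 - <<'E'
from workcell import env
import cv2,json
s=env.state();print(s)
for n in("top","side","wrist"):
    cv2.imwrite(f"pics/{n}0.png",env.grab_frame(n)[:,:,::-1]); print(n,env.get_calibration(n))
E
```

```text
pics
{'time_s': 0.0, 'qpos': array([-7.45448362e+01,  1.83503192e+01,  8.97054633e+01, -2.32693334e-03,
        7.20447889e+01, -1.14628469e+00]), 'qvel': array([-0.08007105, -0.03407639,  0.03984657, -0.03449399, -0.02253744,
       -0.09608557]), 'effort': array([-2.44888957e-03, -4.12459767e+01, -2.31972009e+01,  7.26746977e-02,
        4.56955098e-02, -1.48418130e-04]), 'ee_pos': array([ 164.13466818, -550.54821514,  213.13993155]), 'ee_rot': array([-89.88610878,  89.89940431, 106.71605896]), 'force': array([-0.18806027, -0.12904605,  0.4738819 ]), 'torque': array([-0.0064301 ,  0.00692354,  0.03643246]), 'gripper_width': 90.86407832483603}
top {'mtx': array([[457.42282317,   0.        , 280.97723014],
       [  0.        , 457.42282317, 209.26635997],
       [  0.        ,   0.        ,   1.        ]]), 'k1': -0.03755661589227008, 'T': array([[-4.24920531e-03,  9.92977349e-01, -1.18228292e-01,
         5.16375101e+02],
       [-9.99665163e-01, -7.23581529e-03, -2.48436150e-02,
        -5.22921643e+01],
       [-2.55246251e-02,  1.18083139e-01,  9.92675610e-01,
         1.1962127
[... 489 characters left out ...]
,  5.14682692e-01,  8.57322070e-01,
         1.41441466e+03],
       [ 0.00000000e+00,  0.00000000e+00,  0.00000000e+00,
         1.00000000e+00]])}
wrist {'mtx': array([[292.66458889,   0.        , 283.04115383],
       [  0.        , 292.66458889, 210.30312092],
       [  0.        ,   0.        ,   1.        ]]), 'k1': -0.015149880499363355, 'hand_eye': array([[-1.08552486e-03,  2.36098427e-01, -9.71728540e-01,
        -1.70996466e+02],
       [ 9.99999384e-01,  4.79583914e-04, -1.00058313e-03,
         7.05336312e-01],
       [ 2.29789274e-04, -9.71729028e-01, -2.36098802e-01,
        -6.67172381e+01],
       [ 0.00000000e+00,  0.00000000e+00,  0.00000000e+00,
         1.00000000e+00]])}
```

```bash
python3 -c "
import cv2
for n in('top','side'):
    i=cv2.imread(f'pics/{n}0.png'); cv2.imwrite(f'pics/{n}0b.png',cv2.resize(i,(800,600),interpolation=cv2.INTER_CUBIC))"
```

```text
(no output)
```

View pics/top0b.png

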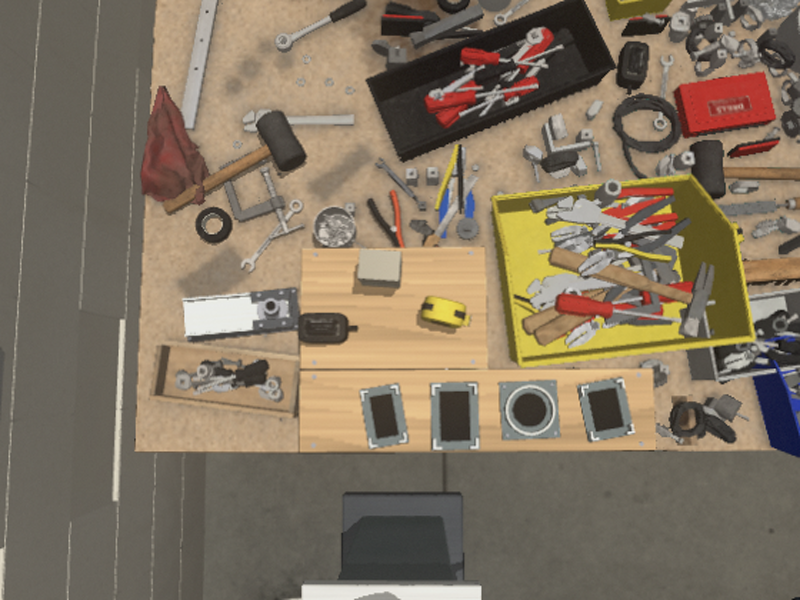

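View pics/side0b.png

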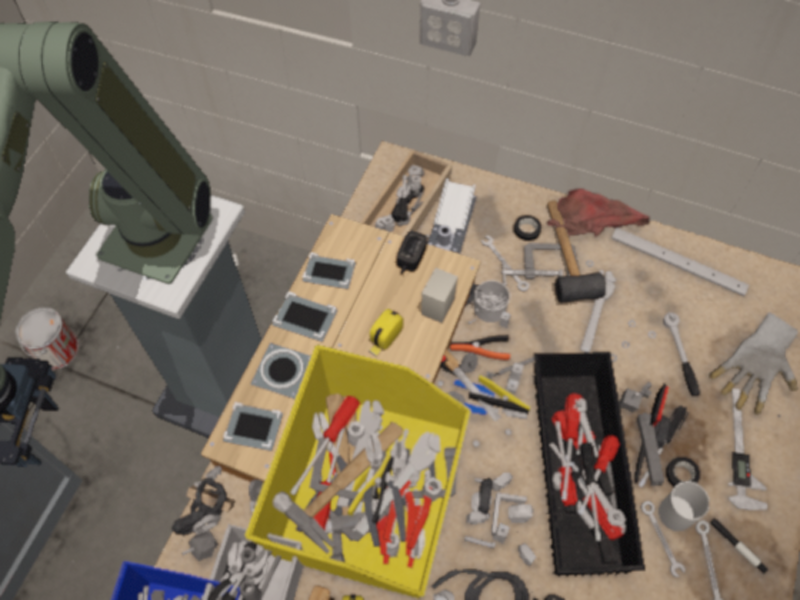

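```bash
cat > h.py <<'E'
from workcell import env
import numpy as np, cv2
from scipy.spatial.transform import Rotation as Ro
def RP(s=None):
    s=s or env.state(); T=np.eye(4); T[:3,:3]=Ro.from_euler('xyz',s['ee_rot'],degrees=True).as_matrix(); T[:3,3]=s['ee_pos']; return T
def cam(n,T=None):
    c=env.get_calibration(n); return c['mtx'],np.array([c['k1'],0,0,0.]),(c['T'] if 'T' in c else T@c['hand_eye'])
def pix(n,uv,z,T=None):
    K,d,C=cam(n,T); p=cv2.undistortPoints(np.array(uv,float).reshape(-1,1,2),K,d)[:,0]
    r=np.c_[p[:,0],-p[:,1],-np.ones(len(p))]@C[:3,:3].T; z=np.broadcast_to(z,len(p))
    return C[:3,3]+r*((z-C[2,3])/r[:,2])[:,None]
def proj(n,P,T=None):
    K,d,C=cam(n,T); q=(np.array(P,float).reshape(-1,3)-C[:3,3])@C[:3,:3]; q=q*[1,-1,-1]
    return cv2.projectPoints(q,np.zeros(3),np.zeros(3),K,d)[0][:,0]
def go(p,jaw,R=None,cur=None):
    """rows params for a tool-down target TCP p, jaw axis (tool y) at world yaw 'jaw' deg (mod 180)"""
    T=RP() if cur is None else cur; y=T[:3,1]; a=np.degrees(np.arctan2(y[1],y[0])); d=(jaw-a+90)%180-90
    sh=T[:3,:3].T@(np.array(p)-T[:3,3])
    print('jawyaw now %.2f  rx %.2f  shift m %s  dist %.0f'%(a,-d,np.round(sh/1000,4),np.linalg.norm(sh)))
def snap(n,name,crop=None,s=1):
    T=RP(); im=env.grab_frame(n)[:,:,::-1].copy(); np.save('pics/'+name+'.npy',T); cv2.imwrite('pics/'+name+'.png',im); return im,T
E
python3 - <<'E'
from h import *
T=RP(); print(T.round(3))
for nm,uv,z in [('block',(325,327),126),('tape',(445,312),154),('carton',(380,266),176),('bush',(272,310),100),('H1',(384,415),94),('H2',(455,415),94),('bushH',(528,410),94),('H4',(606,408),94),('tin',(335,227),56),('chutetopL',(184,315),60),('bin corner',(512,365),235),('binL',(492,198),235)]:
    print(nm,pix('top',np.array(uv)*.7,z).round(0))
go((430,-60,340),90)
E
```

```text
[[-0.00000e+00  2.86000e-01 -9.58000e-01  1.64212e+02]
 [ 1.00000e-03 -9.58000e-01 -2.86000e-01 -5.50666e+02]
 [-1.00000e+00 -1.00000e-03 -0.00000e+00  2.13319e+02]
 [ 0.00000e+00  0.00000e+00  0.00000e+00  1.00000e+00]]
block [[598. 101. 126.]]
tape [[619. -96. 154.]]
carton [[691.   7. 176.]]
bush [[630. 195. 100.]]
H1 [[453.   5.  94.]]
H2 [[ 453. -113.   94.]]
bushH [[ 460. -234.   94.]]
H4 [[ 463. -364.   94.]]
tin [[783.  94.  56.]]
chutetopL [[626. 361.  60.]]
bin corner [[ 533. -189.  235.]]
binL [[ 783. -165.  235.]]
jawyaw now -73.40  rx 16.60  shift m [-0.1261 -0.3944 -0.3949]  dist 572
```

```bash
python3 - <<'E'
from h import *
go((480,-230,290),-90)
E
```

```text
jawyaw now -73.40  rx 16.60  shift m [-0.0764 -0.2172 -0.3943]  dist 457
```

```bash
R="16.6 0 0 -0.0764 -0.2172 -0.3943 0.0912"; cat > snap.py <<'E'
import sys; from h import *; im,T=snap(sys.argv[1],sys.argv[2]); print(T[:3,3].round(1),np.degrees(np.arctan2(T[1,1],T[0,1])).round(2))
E
python3 -m handwheel '4 0 0 -0.02 -0.02 -0.03 0.0912; 8 0 0 -0.04 -0.05 -0.09 0.0912; 12 0 0 -0.06 -0.09 -0.16 0.0912; 16.6 0 0 -0.0764 -0.11 -0.2 0.0912; 16.6 0 0 -0.0764 -0.13 -0.235 0.0912; 16.6 0 0 -0.0764 -0.15 -0.27 0.0912; 16.6 0 0 -0.0764 -0.17 -0.305 0.0912; 16.6 0 0 -0.0764 -0.19 -0.34 0.0912; 16.6 0 0 -0.0764 -0.21 -0.375 0.0912; 16.6 0 0 -0.0764 -0.2172 -0.3943 0.0912; 16.6 0 0 -0.0764 -0.2172 -0.3943 0.0912; 16.6 0 0 -0.0764 -0.2172 -0.3943 0.0912'
python3 snap.py wrist B
python3 -m handwheel '0 0 0 0 -0.02 -0.005 0.0912; 0 0 0 0 -0.06 -0.015 0.0912; 0 0 0 0 -0.1 -0.025 0.0912; 0 0 0 0 -0.14 -0.035 0.0912; 0 0 0 0 -0.18 -0.05 0.0912; 0 0 0 0 -0.22 -0.06 0.0912; 0 0 0 0 -0.25 -0.07 0.0912; 0 0 0 0 -0.275 -0.075 0.0912; 0 0 0 0 -0.29 -0.08 0.0912; 0 0 0 0 -0.29 -0.08 0.0912; 0 0 0 0 -0.29 -0.08 0.0912'
python3 snap.py wrist A; python3 -c "
import cv2
for n in 'AB':
    i=cv2.imread(f'pics/{n}.png'); cv2.imwrite(f'pics/{n}b.png',cv2.resize(i,(800,600),interpolation=cv2.INTER_CUBIC))"
```

```text
time_s: 1.15
ee_pos: [484.1, -225.6, 290.0]
ee_rot: [-130.7, 89.8, 49.7]
force: [-1.1, -0.1, 0.1]
gripper_width: 90.9
[ 484.1 -225.6  290. ] -89.65
time_s: 2.12
ee_pos: [559.8, 59.0, 289.9]
ee_rot: [46.6, 89.9, -133.3]
force: [0.1, -0.3, -0.5]
gripper_width: 91.2
[559.8  59.  289.9] -89.97
```

View pics/Ab.png

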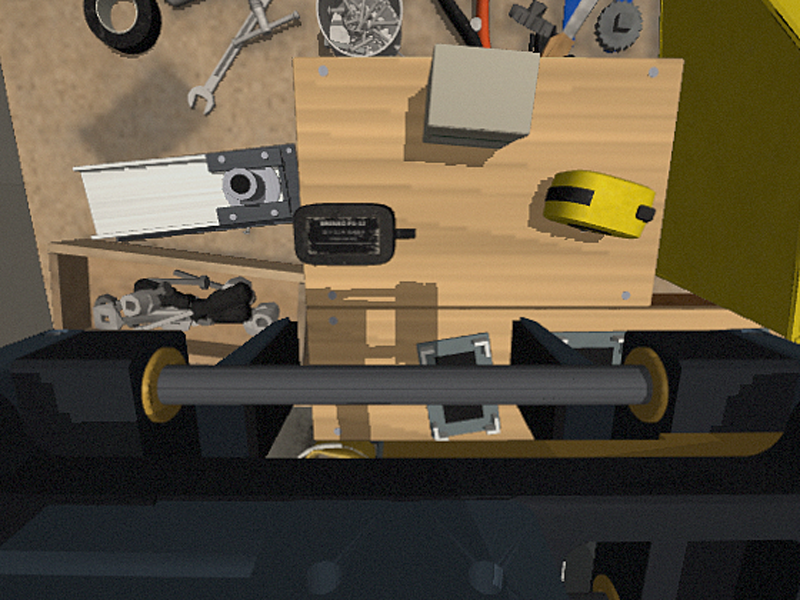

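View pics/Bb.png

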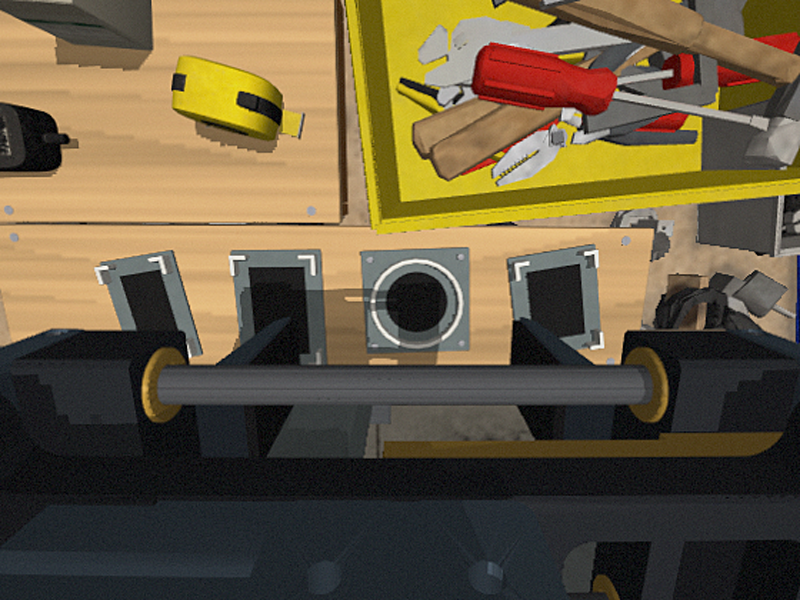

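```bash
cat > fit.py <<'E'
from h import *
from scipy.optimize import least_squares
TA=np.load('pics/A.npy');TB=np.load('pics/B.npy')
def P(n,uv,z,T=None): return pix(n,np.array(uv)*.7,z,T)
def rep(nm,c):
    c=np.array(c); m=c.mean(0); e=np.linalg.norm(np.diff(np.r_[c,c[:1]],axis=0),axis=1)
    d1=(c[2]-c[1])+(c[3]-c[0]); print(nm,m.round(1),'sides',e.round(1),'yaw of edge12 %.1f'%np.degrees(np.arctan2(d1[1],d1[0])))
# order: TL,TR,BR,BL ; edge TR->BR is toward robot
rep('carton',P('wrist',[(435,45),(540,52),(528,135),(430,127)],176,TA))
rep('tape',P('wrist',[(555,171),(655,182),(645,238),(545,222)],154,TA))
rep('block',P('wrist',[(302,206),(392,204),(394,264),(302,264)],120,TA))
rep('H1 A',P('wrist',[(417,346),(488,333),(499,432),(432,440)],94,TA))
rep('H1 top',P('top',[(361,389),(397,384),(408,440),(371,447)],94))
rep('H2 top',P('top',[(431,381),(478,381),(480,449),(432,449)],94))
rep('H4 top',P('top',[(579,383),(622,378),(635,435),(591,441)],94))
rep('HB B',P('wrist',[(360,248),(467,247),(470,349),(367,353)],94,TB))
for nm,l,r in [('H1',(98,264),(172,250)),('H2',(231,251),(322,249)),('H4',(508,258),(597,245))]:
    p=P('wrist',[l,r],94,TB); d=p[1]-p[0]; print(nm,'B top edge',p.round(1).tolist(),np.linalg.norm(d).round(1),np.degrees(np.arctan2(d[1],d[0])).round(1))
def tri(obs):
    f=lambda X:np.concatenate([(proj(n,X,T)[0]-np.array(uv)*.7)/s for n,uv,T,s in obs])
    r=least_squares(f,[630,195,90]); return r.x.round(1),r.fun.round(1)
print('bush top',tri([('wrist',(241,184),TA,1),('side',(446,229),None,1),('top',(270,309),None,1)]))
print('chute upper-left corner',tri([('wrist',(75,168),TA,1),('top',(184,300),None,1)]),tri([('wrist',(92,238),TA,1),('top',(189,339),None,1)]))
E
python3 fit.py
```

```text
carton [693.    8.6 176. ] sides [65.  48.5 63.2 47.4] yaw of edge12 176.0
tape [623.6 -82.7 154. ] sides [72.6 39.7 75.5 35.7] yaw of edge12 175.3
block [598.3 104.  120. ] sides [71.7 48.1 75.6 46.6] yaw of edge12 179.2
H1 A [450.2   5.6  94. ] sides [ 66.6 103.2  66.2  99.2] yaw of edge12 -171.1
H1 top [453.2   4.8  94. ] sides [60.9 94.1 62.5 97.1] yaw of edge12 -169.5
H2 top [ 452.9 -113.4   94. ] sides [ 78.5 111.7  79.3 111.9] yaw of edge12 -179.5
H4 top [ 460.9 -365.    94. ] sides [72.4 95.5 73.7 96.8] yaw of edge12 -169.7
HB B [ 462.2 -236.6   94. ] sides [93.8 94.8 95.9 97.8] yaw of edge12 -176.6
H1 B top edge [[494.2, 47.7, 94.0], [506.9, -20.7, 94.0]] 69.6 -79.4
H2 B top edge [[506.3, -73.0, 94.0], [508.4, -153.4, 94.0]] 80.5 -88.5
H4 B top edge [[501.5, -317.2, 94.0], [513.5, -394.8, 94.0]] 78.5 -81.2
bush top (array([638.9, 204.5,  74.4]), array([-0.5,  0.6, -1.3,  1. , -0. , -1.9]))
chute upper-left corner (array([654.7, 362.3,  59.8]), array([ 0.1,  0.4, -0.1, -0.8])) (array([589.8, 350.8,  68. ]), array([ 0.6,  1.3, -1.1, -2.7]))
```

```bash
python3 -m handwheel '-7 0 0 0.01 -0.005 -0.005 0.0912; -14 0 0 0.03 -0.015 -0.012 0.0912; -21 0 0 0.05 -0.025 -0.02 0.0912; -28 0 0 0.07 -0.035 -0.03 0.0912; -35 0 0 0.09 -0.045 -0.0387 0.0912; -42 0 0 0.11 -0.045 -0.0387 0.0912; -49 0 0 0.12 -0.045 -0.0387 0.0912; -56 0 0 0.12 -0.045 -0.0387 0.0912; -63 0 0 0.12 -0.045 -0.0387 0.0912; -70 0 0 0.12 -0.045 -0.0387 0.0912; -77 0 0 0.12 -0.045 -0.0387 0.0912; -84 0 0 0.12 -0.045 -0.0387 0.0912'
python3 - <<'E'
from h import *
go((598.5,104,95),0)
E
```

```text
time_s: 3.17
ee_pos: [598.6, 102.4, 170.5]
ee_rot: [-8.6, 89.9, -104.4]
force: [0.7, 0.6, -0.1]
gripper_width: 91.5
jawyaw now -5.78  rx -5.78  shift m [ 0.0755 -0.0002 -0.0016]  dist 75
```

```bash
python3 -m handwheel '-6 0 0 0.02 0 0 0.0912; -6 0 0 0.04 0 0 0.0912; -6 0 0 0.055 0 0 0.0912; -6 0 0 0.067 0 0 0.0912; -6 0 0 0.075 0 0 0.0912; -6 0 0 0.075 0 0 0.0912; -6 0 0 0.075 0 0 0.0912'
python3 snap.py wrist C; python3 snap.py side Cs; python3 - <<'E'
import cv2,numpy as np
a=cv2.imread('pics/C.png');b=cv2.imread('pics/Cs.png')[90:310,180:400]
a=cv2.resize(a,(440,330));b=cv2.resize(b,(330,330),interpolation=cv2.INTER_CUBIC)
cv2.imwrite('pics/Cm.png',np.hstack([a,b]))
E
```

```text
time_s: 3.75
ee_pos: [598.8, 103.7, 95.5]
ee_rot: [-26.6, 90.0, -116.7]
force: [-0.4, 0.3, 0.9]
gripper_width: 91.1
[598.8 103.7  95.5] -0.07
[599.3 104.   96.1] -0.05
```

View pics/Cm.png

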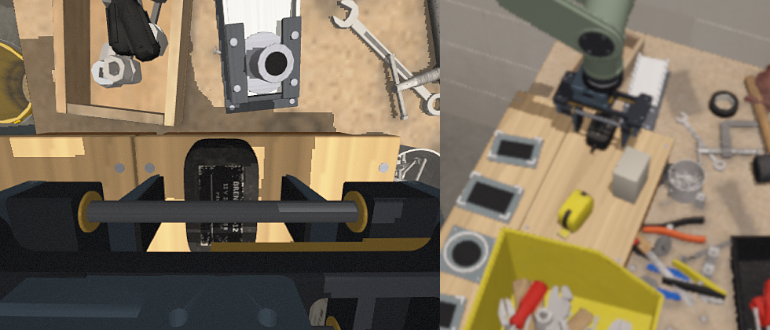

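```bash
python3 -m handwheel '0 0 0 0 0 0 0.07; 0 0 0 0 0 0 0.04; 0 0 0 0 0 0 0.03; 0 0 0 0 0 0 0.03; 0 0 0 0 0 0 0.03; 0 0 0 0 0 0 0.03; 0 0 0 0 0 0 0.03; 0 0 0 -0.005 0 0 0.03; 0 0 0 -0.015 0 0 0.03; 0 0 0 -0.03 0 0 0.03; 0 0 0 -0.055 0 0 0.03; 0 0 0 -0.08 0 0 0.03' 25
python3 - <<'E'
from h import *
go((453,-113.4,200),-89)
TA=np.load('pics/A.npy');TC=np.load('pics/C.npy')
P=lambda T,uv:0
from scipy.optimize import least_squares
r=least_squares(lambda X:np.r_[proj('wrist',X,TA)[0]-np.array((241,184))*.7,proj('wrist',X,TC)[0]-np.array((271,62))*560/440],[635,200,80]);print('bush top hole',r.x,r.fun)
E
```

```text
time_s: 4.85
ee_pos: [598.3, 104.7, 176.3]
ee_rot: [-76.9, 89.9, -166.9]
force: [1.0, -0.6, 0.1]
gripper_width: 49.3
jawyaw now 0.01  rx 89.01  shift m [-0.0235 -0.1454  0.2181]  dist 263
bush top hole [638.36035574 205.62346109  70.36131235] [-0.25853404 -0.26822619 -0.14585383  0.10968051]
```

```bash
python3 -c "
from h import *
print(pix('wrist',[(280,175.6)],122,np.load('pics/C.npy')))"
python3 -m handwheel '3 0 0 -0.01 -0.005 0.007 0.03; 9 0 0 -0.024 -0.015 0.022 0.03; 16 0 0 -0.024 -0.03 0.044 0.03; 23 0 0 -0.024 -0.046 0.069 0.03; 30 0 0 -0.024 -0.062 0.094 0.03; 37 0 0 -0.024 -0.078 0.119 0.03; 44 0 0 -0.024 -0.094 0.144 0.03; 51 0 0 -0.024 -0.11 0.167 0.03; 58 0 0 -0.024 -0.123 0.187 0.03; 65 0 0 -0.024 -0.135 0.203 0.03; 72 0 0 -0.024 -0.142 0.213 0.03; 79 0 0 -0.024 -0.1454 0.2181 0.03'
python3 -m handwheel '5 0 0 0.01 0 0 0.03; 10 0 0 0.02 0 0 0.03; 10 0 0 0.03 0 0 0.03; 10 0 0 0.03 0 0 0.03; 10 0 0 0.03 0 0 0.03'
python3 snap.py wrist D;python3 snap.py top Dt
python3 - <<'E'
from h import *
TD=np.load('pics/D.npy')
# overlay expected H2 plate & inner, plus block outline under current tool
im=cv2.imread('pics/D.png'); im2=cv2.imread('pics/Dt.png')
def rect(c,w,l,yaw,z):
    a=np.radians(yaw);ux=np.array([np.cos(a),np.sin(a)]);uy=np.array([-ux[1],ux[0]])
    return [np.r_[np.array(c)+sx*l/2*ux+sy*w/2*uy,z] for sx,sy in((1,1),(1,-1),(-1,-1),(-1,1))]
for c,w,l,y in [((453,-113.4),80,112,1),((453,5),68,100,10),((461,-365),78,96,10),((461,-236),96,96,1)]:
    for n,i,T in(('wrist',im,TD),('top',im2,None)):
        q=proj(n,rect(c,w,l,y,94),T); cv2.polylines(i,[np.int32(q*16)],True,(0,0,255),1,shift=4)
a=im;b=im2[240:330,200:460]
cv2.imwrite('pics/Dm.png',np.vstack([cv2.resize(a[130:330],(800,286)),cv2.resize(b,(800,277),interpolation=cv2.INTER_CUBIC)]))
E
```

```text
[[598.28269424 151.63930815 122.        ]]
time_s: 5.85
ee_pos: [452.3, -114.6, 200.4]
ee_rot: [121.4, 89.9, -48.0]
force: [-0.3, 0.8, -1.6]
gripper_width: 49.1
time_s: 6.27
ee_pos: [453.3, -113.3, 169.8]
ee_rot: [11.0, 90.0, -167.9]
force: [0.9, -0.1, -1.1]
gripper_width: 48.9
[ 453.3 -113.3  169.8] -88.98
[ 453.7 -113.4  170.2] -88.98
```

View pics/Dm.png

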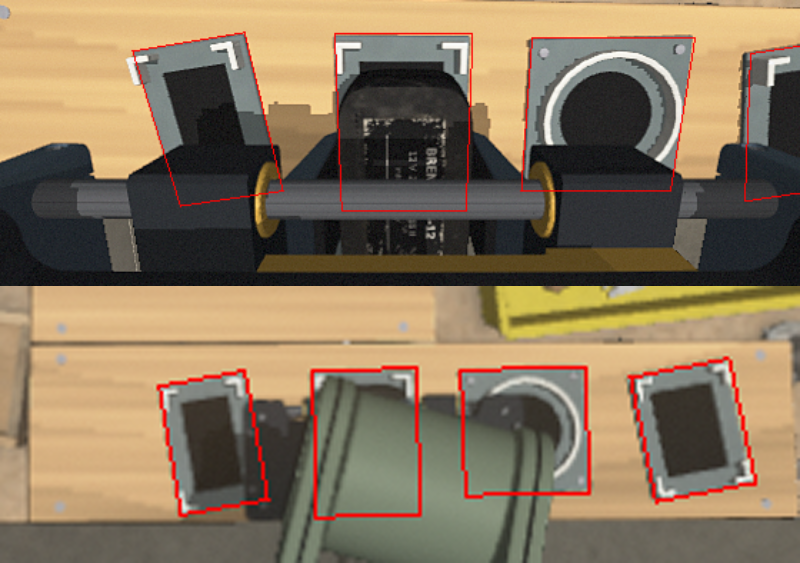

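```bash
python3 -m handwheel '0 0 0 0.015 0 0.001 0.03; 0 0 0 0.035 0 0.001 0.03; 0 0 0 0.05 0 0.001 0.03; 0 0 0 0.06 0 0.001 0.03; 0 0 0 0.065 0 0.001 0.03; 0 0 0 0.068 0 0.001 0.03; 0 0 0 0.0695 0 0.001 0.03; 0 0 0 0.0705 0 0.001 0.03; 0 0 0 0.0705 0 0.001 0.03'; python3 -m handwheel '0 0 0 0 0 0 0.03; 0 0 0 0 0 0 0.03'
```

```text
time_s: 7.12
ee_pos: [453.0, -113.5, 99.5]
ee_rot: [160.7, 89.9, -18.2]
force: [-0.4, 0.3, -0.4]
gripper_width: 49.0
time_s: 7.28
ee_pos: [452.8, -113.4, 99.3]
ee_rot: [160.4, 89.9, -18.6]
force: [-0.1, -0.3, 0.0]
gripper_width: 48.8
```

```bash
python3 -m handwheel '0 0 0 0 0 0 0.05; 0 0 0 0 0 0 0.06; 0 0 0 0 0 0 0.07; 0 0 0 0 0 0 0.07; 0 0 0 0 0 0 0.07; 0 0 0 -0.01 0 0 0.07; 0 0 0 -0.03 0 0 0.07; 0 0 0 -0.06 0 0 0.09; 0 0 0 -0.09 0 0 0.09; 0 0 0 -0.12 0 0 0.09; 0 0 0 -0.12 0 0 0.09'
python3 -m handwheel '-4 0 0 0 -0.002 -0.01 0.09; -11 0 0 0 -0.006 -0.03 0.09; -18 0 0 0 -0.01 -0.055 0.09; -25 0 0 0 -0.014 -0.085 0.09; -32 0 0 0 -0.018 -0.11 0.09; -39 0 0 0 -0.022 -0.13 0.09; -46 0 0 0 -0.022 -0.15 0.09; -53 0 0 0 -0.022 -0.16 0.09; -60 0 0 0.01 -0.022 -0.169 0.09; -67 0 0 0.02 -0.022 -0.169 0.09; -74 0 0 0.03 -0.022 -0.169 0.09; -81 0 0 0.03 -0.022 -0.169 0.09'
python3 -m handwheel '-1.5 0 0 0 0 0 0.09; -1.5 0 0 0 0 0 0.09'
python3 snap.py wrist E;python3 snap.py top Et
python3 - <<'E'
import cv2,numpy as np
a=cv2.imread('pics/E.png');b=cv2.imread('pics/Et.png')[160:330,190:350]
cv2.imwrite('pics/Em.png',np.hstack([a,cv2.resize(b,(240,255),interpolation=cv2.INTER_CUBIC)] if 0 else [a,np.vstack([cv2.resize(b,(240,255),interpolation=cv2.INTER_CUBIC),np.zeros((165,240,3),np.uint8)])]))
E
```

```text
time_s: 8.2
ee_pos: [455.8, -114.3, 224.6]
ee_rot: [163.4, 89.3, -15.6]
force: [1.2, -0.8, 0.5]
gripper_width: 89.4
time_s: 9.2
ee_pos: [619.7, -88.1, 185.7]
ee_rot: [-90.2, 89.7, 172.2]
force: [0.2, -0.3, 0.1]
gripper_width: 89.7
time_s: 9.37
ee_pos: [620.7, -88.3, 187.9]
ee_rot: [-88.3, 89.9, 175.3]
force: [0.1, -0.7, 0.9]
gripper_width: 90.0
[620.7 -88.3 187.9] -6.48
[620.8 -88.4 188.2] -6.54
```

View pics/Em.png

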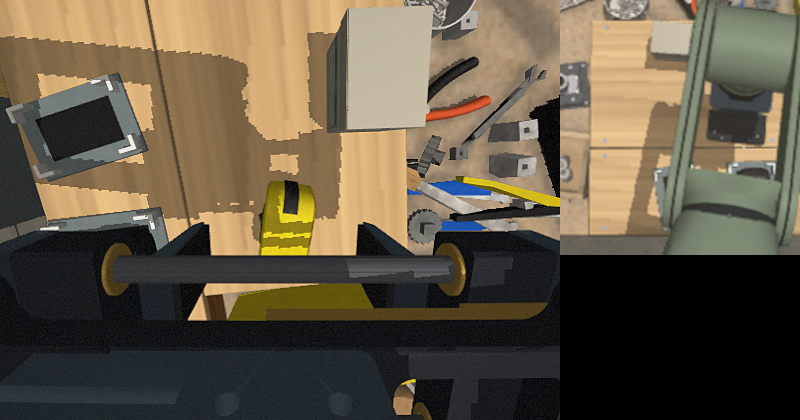

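```bash
python3 -m handwheel '4 0 0 0.01 0.003 0 0.09; 4 0 0 0.03 0.003 0 0.09; 4 0 0 0.05 0.003 0 0.09; 4 0 0 0.065 0.003 0 0.09; 4 0 0 0.076 0.003 0 0.09; 4 0 0 0.083 0.003 0 0.09; 4 0 0 0.083 0.003 0 0.09; 4 0 0 0.083 0.003 0 0.07; 4 0 0 0.083 0.003 0 0.05; 4 0 0 0.083 0.003 0 0.03; 4 0 0 0.083 0.003 0 0.02; 4 0 0 0.083 0.003 0 0.02' 25
python3 -m handwheel '0 0 0 0 0 0 0.02; 0 0 0 0 0 0 0.02; 0 0 0 0 0 0 0.02; 0 0 0 0 0 0 0.02'
```

```text
time_s: 10.47
ee_pos: [624.3, -88.8, 106.5]
ee_rot: [88.4, 89.9, -12.1]
force: [-0.6, -0.8, -0.3]
gripper_width: 59.4
time_s: 10.8
ee_pos: [623.6, -88.8, 105.8]
ee_rot: [-72.2, 90.0, -172.7]
force: [-1.6, 0.1, 1.4]
gripper_width: 37.9
```

```bash
python3 -m handwheel '0 0 0 -0.005 0 0 0.02; 0 0 0 -0.015 0 0 0.02; 0 0 0 -0.03 0 0 0.02; 0 0 0 -0.055 0 0 0.02; 0 0 0 -0.08 0 0 0.02; 0 0 0 -0.095 0 0 0.02; 0 0 0 -0.095 0 0 0.02'
python3 - <<'E'
from h import *
go((451.5,5,200),-80)
E
```

```text
time_s: 11.38
ee_pos: [626.3, -89.0, 205.8]
ee_rot: [91.4, 89.5, -9.1]
force: [0.8, -0.9, -2.3]
gripper_width: 38.0
jawyaw now -10.50  rx 69.50  shift m [ 0.0041 -0.1891 -0.0606]  dist 199
```

```bash
python3 -m handwheel '3 0 0 0 -0.008 -0.002 0.02; 9 0 0 0 -0.025 -0.008 0.02; 16 0 0 0 -0.045 -0.015 0.02; 23 0 0 0 -0.07 -0.022 0.02; 30 0 0 0 -0.095 -0.03 0.02; 37 0 0 0 -0.12 -0.038 0.02; 44 0 0 0 -0.14 -0.045 0.02; 51 0 0 0 -0.16 -0.051 0.02; 58 0 0 0 -0.175 -0.056 0.02; 65 0 0 0 -0.184 -0.059 0.02; 69.5 0 0 0 -0.189 -0.0606 0.02; 69.5 0 0 0 -0.189 -0.0606 0.02'
python3 -m handwheel '0 0 0 0.01 0 0 0.02; 0 0 0 0.02 0 0 0.02; 0 0 0 0.03 0 0 0.02; 0 0 0 0.03 0 0 0.02; 0 0 0 0.03 0 0 0.02'
python3 snap.py wrist F
python3 - <<'E'
from h import *
T=np.load('pics/F.npy'); im=cv2.imread('pics/F.png')
def rect(c,w,l,yaw,z):
    a=np.radians(yaw);ux=np.array([np.cos(a),np.sin(a)]);uy=np.array([-ux[1],ux[0]])
    return [np.r_[np.array(c)+sx*l/2*ux+sy*w/2*uy,z] for sx,sy in((1,1),(1,-1),(-1,-1),(-1,1))]
im=cv2.resize(im,(1120,840),interpolation=cv2.INTER_CUBIC)
q=proj('wrist',rect((451.5,5),68,100,10,94),T)*2; cv2.polylines(im,[np.int32(q*16)],True,(0,0,255),1,shift=4)
cv2.imwrite('pics/Fm.png',im[200:660,160:960])
go((451.5,5,109.5),-80)
E
```

```text
time_s: 12.38
ee_pos: [447.5, 5.8, 200.3]
ee_rot: [-14.0, 89.9, 176.0]
force: [0.9, 1.5, -2.6]
gripper_width: 38.1
time_s: 12.8
ee_pos: [449.0, 5.1, 170.2]
ee_rot: [-5.5, 89.9, -175.5]
force: [-0.7, 1.2, -1.7]
gripper_width: 38.1
[449.    5.1 170.2] -79.93
jawyaw now -79.94  rx 0.06  shift m [ 0.0613  0.0005 -0.002 ]  dist 61
```

View pics/Fm.png

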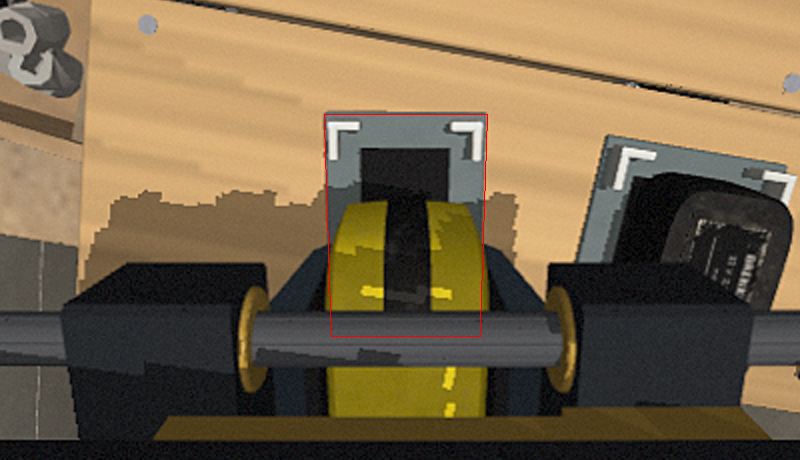

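```bash
python3 -m handwheel '0 0 0 0.015 0 -0.0005 0.02; 0 0 0 0.033 0 -0.0005 0.02; 0 0 0 0.045 0 -0.0005 0.02; 0 0 0 0.052 0 -0.0005 0.02; 0 0 0 0.056 0 -0.0005 0.02; 0 0 0 0.0585 0 -0.0005 0.02; 0 0 0 0.06 0 -0.0005 0.02; 0 0 0 0.061 0 -0.0005 0.02; 0 0 0 0.061 0 -0.0005 0.02'; python3 -m handwheel '0 0 0 0 0 0 0.02; 0 0 0 0 0 0 0.02'
```

```text
time_s: 13.6
ee_pos: [450.0, 5.4, 110.2]
ee_rot: [163.7, 89.9, -6.3]
force: [-0.1, -0.2, -2.3]
gripper_width: 38.0
time_s: 13.77
ee_pos: [449.9, 5.4, 110.2]
ee_rot: [161.2, 90.0, -8.8]
force: [-0.3, 0.5, -2.2]
gripper_width: 37.7
```

```bash
python3 -m handwheel '0 0 0 0.0008 0 0 0.02; 0 0 0 0.0015 0 0 0.02; 0 0 0 0.0015 0 0 0.02; 0 0 0 0.0015 0 0 0.02'
```

```text
time_s: 14.1
ee_pos: [450.0, 5.4, 109.7]
ee_rot: [171.0, 89.9, 1.0]
force: [-2.8, 0.3, 7.8]
gripper_width: 37.7
```

```bash
python3 -m handwheel '0 0 0 -0.0015 0 0 0.042; 0 0 0 -0.0015 0 0 0.048; 0 0 0 -0.0015 0 0 0.055; 0 0 0 -0.0015 0 0 0.065; 0 0 0 -0.0015 0 0 0.065; 0 0 0 -0.01 0 0 0.065; 0 0 0 -0.03 0 0 0.07; 0 0 0 -0.06 0 0 0.09; 0 0 0 -0.09 0 0 0.09; 0 0 0 -0.12 0 0 0.09; 0 0 0 -0.13 0 0 0.09'
python3 -m handwheel '-4 0 0 0 0.002 -0.015 0.09; -11 0 0 0 0.007 -0.045 0.09; -18 0 0 0 0.012 -0.075 0.09; -25 0 0 0 0.018 -0.11 0.09; -32 0 0 0 0.024 -0.145 0.09; -39 0 0 0 0.029 -0.175 0.09; -46 0 0 0 0.033 -0.2 0.09; -53 0 0 0 0.036 -0.22 0.09; -60 0 0 0 0.039 -0.235 0.09; -67 0 0 0 0.039 -0.24 0.09; -74 0 0 0 0.039 -0.24 0.09; -74 0 0 0 0.039 -0.24 0.09'
python3 -m handwheel '0 0 0 0 0 0 0.09'
python3 snap.py wrist G;python3 snap.py top Gt
python3 - <<'E'
import cv2,numpy as np
a=cv2.imread('pics/G.png');b=cv2.imread('pics/Gt.png')[180:330,190:350]
cv2.imwrite('pics/Gm.png',np.hstack([a,np.vstack([cv2.resize(b,(240,225),interpolation=cv2.INTER_CUBIC),np.zeros((195,240,3),np.uint8)])]))
E
```

```text
time_s: 15.02
ee_pos: [451.8, 5.3, 243.2]
ee_rot: [168.6, 89.5, -1.4]
force: [0.7, 0.1, 0.6]
gripper_width: 89.5
time_s: 16.02
ee_pos: [692.8, 8.7, 237.1]
ee_rot: [-80.0, 89.9, -175.9]
force: [-0.4, 0.3, -0.5]
gripper_width: 90.0
time_s: 16.1
ee_pos: [692.6, 8.7, 237.7]
ee_rot: [-79.1, 89.9, -175.3]
force: [0.1, -0.1, 0.9]
gripper_width: 89.8
[692.6   8.7 237.7] -6.17
[692.5   8.7 238. ] -6.16
```

View pics/Gm.png

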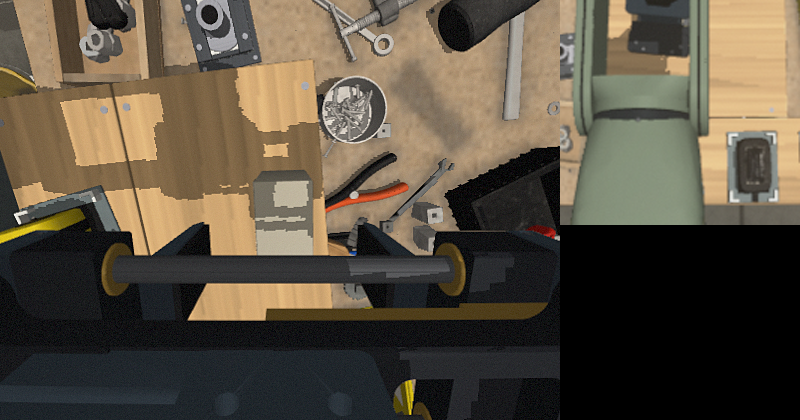

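```bash
python3 -m handwheel '0 0 0 0.015 0 0 0.09; 0 0 0 0.04 0 0 0.09; 0 0 0 0.07 0 0 0.09; 0 0 0 0.095 0 0 0.09; 0 0 0 0.112 0 0 0.09; 0 0 0 0.1215 0 0 0.09; 0 0 0 0.1215 0 0 0.08; 0 0 0 0.1215 0 0 0.06; 0 0 0 0.1215 0 0 0.04; 0 0 0 0.1215 0 0 0.03; 0 0 0 0.1215 0 0 0.03; 0 0 0 0.1215 0 0 0.03' 25
python3 -m handwheel '0 0 0 0 0 0 0.03; 0 0 0 0 0 0 0.03; 0 0 0 0 0 0 0.03; 0 0 0 -0.005 0 0 0.03; 0 0 0 -0.015 0 0 0.03; 0 0 0 -0.03 0 0 0.03; 0 0 0 -0.055 0 0 0.03; 0 0 0 -0.085 0 0 0.03; 0 0 0 -0.12 0 0 0.03; 0 0 0 -0.15 0 0 0.03; 0 0 0 -0.165 0 0 0.03; 0 0 0 -0.17 0 0 0.03'
python3 - <<'E'
from h import *
go((461,-365,285),-80)
E
```

```text
time_s: 17.2
ee_pos: [693.2, 8.6, 117.9]
ee_rot: [92.3, 89.9, -3.7]
force: [0.3, -0.1, 0.0]
gripper_width: 52.9
time_s: 18.2
ee_pos: [693.9, 8.7, 291.4]
ee_rot: [95.3, 89.6, -0.7]
force: [0.2, -0.2, -1.7]
gripper_width: 48.6
jawyaw now -6.00  rx 74.00  shift m [ 0.0048 -0.1927  0.396 ]  dist 440
```

```bash
python3 -m handwheel '3 0 0 0 -0.006 0.012 0.03; 8 0 0 0 -0.018 0.036 0.03; 14 0 0 0 -0.032 0.066 0.03; 20 0 0 0 -0.048 0.098 0.03; 26 0 0 0 -0.064 0.131 0.03; 32 0 0 0 -0.08 0.164 0.03; 38 0 0 0 -0.096 0.197 0.03; 44 0 0 0 -0.112 0.23 0.03; 50 0 0 0 -0.128 0.263 0.03; 56 0 0 0 -0.143 0.294 0.03; 61 0 0 0 -0.156 0.32 0.03; 66 0 0 0 -0.168 0.345 0.03'
python3 - <<'E'
from h import *
go((461,-365,285),-80)
E
```

```text
time_s: 19.2
ee_pos: [487.8, -318.0, 285.7]
ee_rot: [-46.9, 89.8, 150.8]
force: [-0.0, -0.1, -0.9]
gripper_width: 48.0
jawyaw now -72.29  rx 7.71  shift m [0.0007 0.0367 0.0398]  dist 54
```

```bash
python3 -m handwheel '3 0 0 0 0.012 0.013 0.03; 6 0 0 0.01 0.023 0.025 0.03; 8 0 0 0.03 0.031 0.034 0.03; 8 0 0 0.055 0.0345 0.0375 0.03; 8 0 0 0.08 0.0345 0.0375 0.03; 8 0 0 0.095 0.0345 0.0375 0.03; 8 0 0 0.1 0.0345 0.0375 0.03; 8 0 0 0.1 0.0345 0.0375 0.03; 8 0 0 0.1 0.0345 0.0375 0.03'
python3 snap.py wrist H
python3 - <<'E'
from h import *
T=np.load('pics/H.npy'); im=cv2.imread('pics/H.png')
def rect(c,w,l,yaw,z):
    a=np.radians(yaw);ux=np.array([np.cos(a),np.sin(a)]);uy=np.array([-ux[1],ux[0]])
    return [np.r_[np.array(c)+sx*l/2*ux+sy*w/2*uy,z] for sx,sy in((1,1),(1,-1),(-1,-1),(-1,1))]
im=cv2.resize(im,(1120,840),interpolation=cv2.INTER_CUBIC)
q=proj('wrist',rect((461,-365),78,96,10,94),T)*2; cv2.polylines(im,[np.int32(q*16)],True,(0,0,255),1,shift=4)
cv2.imwrite('pics/Hm.png',im[200:660,160:960])
go((461,-365,121),-80)
E
```

```text
time_s: 19.95
ee_pos: [464.9, -361.3, 187.1]
ee_rot: [99.3, 90.0, -70.7]
force: [0.9, 0.8, -2.2]
gripper_width: 48.2
[ 464.9 -361.3  187.1] -79.99
jawyaw now -79.98  rx 0.02  shift m [0.0669 0.0025 0.0049]  dist 67
```

View pics/Hm.png

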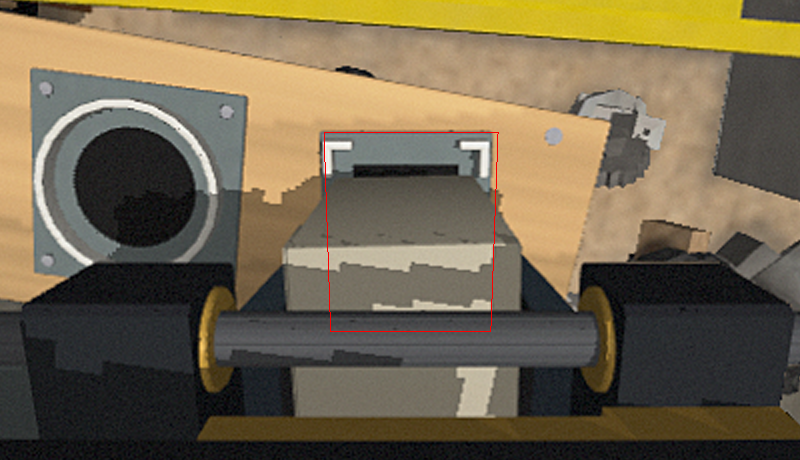

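```bash
python3 -m handwheel '0 0 0 0.01 0.0017 0.0044 0.03; 0 0 0 0.03 0.0017 0.0044 0.03; 0 0 0 0.045 0.0017 0.0044 0.03; 0 0 0 0.056 0.0017 0.0044 0.03; 0 0 0 0.062 0.0017 0.0044 0.03; 0 0 0 0.0645 0.0017 0.0044 0.03; 0 0 0 0.066 0.0017 0.0044 0.03; 0 0 0 0.066 0.0017 0.0044 0.03; 0 0 0 0.066 0.0017 0.0044 0.03; 0 0 0 0.066 0.0017 0.0044 0.03'
python3 -m handwheel '0 0 0 0.001 0 0 0.03; 0 0 0 0.001 0 0 0.03; 0 0 0 0.001 0 0 0.03'
```

```text
time_s: 20.83
ee_pos: [461.3, -364.3, 121.6]
ee_rot: [129.0, 89.9, -41.0]
force: [0.1, -1.1, -0.1]
gripper_width: 48.5
time_s: 21.08
ee_pos: [461.4, -364.3, 121.6]
ee_rot: [130.2, 89.8, -39.8]
force: [-0.8, 0.7, 5.7]
gripper_width: 48.3
```

```bash
python3 -m handwheel '0 0 0 -0.001 0 0 0.052; 0 0 0 -0.001 0 0 0.06; 0 0 0 -0.001 0 0 0.068; 0 0 0 -0.001 0 0 0.07; 0 0 0 -0.001 0 0 0.07; 0 0 0 -0.01 0 0 0.07; 0 0 0 -0.03 0 0 0.07; 0 0 0 -0.06 0 0 0.07; 0 0 0 -0.095 0 0 0.07; 0 0 0 -0.13 0 0 0.07; 0 0 0 -0.15 0 0 0.07; 0 0 0 -0.15 0 0 0.07'
python3 snap.py top It
python3 -m handwheel '-4 0 0 0 -0.018 -0.009 0.07; -11 0 0 0 -0.05 -0.026 0.07; -18 0 0 0 -0.085 -0.044 0.07; -25 0 0 0 -0.12 -0.062 0.07; -32 0 0 0 -0.155 -0.08 0.07; -39 0 0 0 -0.19 -0.098 0.07; -46 0 0 0 -0.225 -0.116 0.07; -53 0 0 0 -0.26 -0.134 0.07; -60 0 0 0 -0.295 -0.152 0.07; -67 0 0 0 -0.33 -0.17 0.07; -74 0 0 0 -0.365 -0.188 0.07; -81 0 0 0 -0.4 -0.206 0.07'
python3 - <<'E'
from h import *
go((634,195,200),6.4)
E
```

```text
time_s: 22.08
ee_pos: [462.6, -365.3, 276.3]
ee_rot: [130.7, 89.3, -39.3]
force: [-0.3, -0.9, 0.6]
gripper_width: 70.2
[ 462.6 -365.3  276.3] -80.0
time_s: 23.13
ee_pos: [593.4, 67.9, 268.2]
ee_rot: [-82.0, 89.8, -170.7]
force: [-0.4, -1.2, -0.2]
gripper_width: 70.2
jawyaw now 1.36  rx -5.04  shift m [ 0.0681  0.0438 -0.1262]  dist 150
```

```bash
python3 -m handwheel '-2 0 0 0 0.01 -0.03 0.07; -5 0 0 0.01 0.022 -0.063 0.07; -5 0 0 0.03 0.034 -0.097 0.07; -5 0 0 0.05 0.043 -0.122 0.07; -5 0 0 0.065 0.043 -0.122 0.07; -5 0 0 0.068 0.043 -0.122 0.07; -5 0 0 0.068 0.043 -0.122 0.07; -5 0 0 0.068 0.043 -0.122 0.07'
python3 snap.py wrist J
python3 - <<'E'
import cv2,numpy as np
a=cv2.imread('pics/J.png')[60:270,100:460];a=cv2.resize(a,(800,467),interpolation=cv2.INTER_CUBIC)
b=cv2.imread('pics/It.png')[255:325,210:460];b=cv2.resize(b,(471,132),interpolation=cv2.INTER_CUBIC)
cv2.imwrite('pics/Jm.png',np.vstack([a,np.hstack([b,np.zeros((132,329,3),np.uint8)])]))
E
```

```text
time_s: 23.8
ee_pos: [634.7, 188.0, 201.9]
ee_rot: [-51.8, 90.0, -135.8]
force: [-0.3, 0.4, 1.2]
gripper_width: 69.9
[634.7 188.  201.9] 5.96
```

View pics/Jm.png

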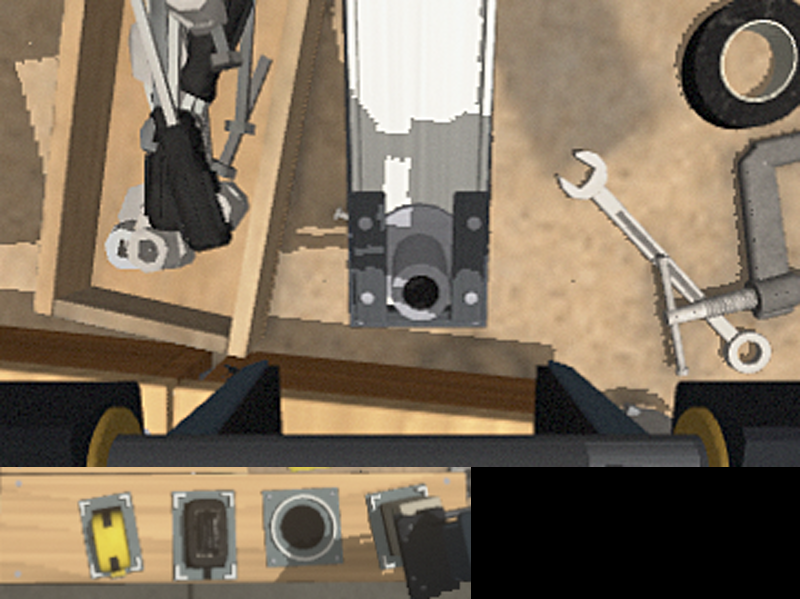

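```bash
python3 - <<'E'
from h import *
from scipy.optimize import least_squares
T={k:np.load(f'pics/{k}.npy') for k in 'ACJ'}
f=360/800; J=lambda u,v:(100+u*f,60+v*f)
obs=[('J',J(421,293),(-61,0,92)),('J',J(385,192),(-25,17,45.5)),('J',J(453,192),(-25,-17,45.5)),('A',(241*.7,184*.7),(-61,0,92)),('C',(345,79),(-61,0,92))]
def W(p,l):
    R=Ro.from_euler('ZY',[p[3],-10],degrees=True).as_matrix(); return np.array(p[:3])+R@np.array(l,float)
def res(p): return np.concatenate([proj('wrist',W(p,l),T[k])[0]-uv for k,uv,l in obs])
r=least_squares(res,[630,280,0,96]); p=r.x; print(p.round(1),r.fun.round(1))
# fixed z=0
r0=least_squares(lambda q:res([q[0],q[1],0,q[2]]),[630,280,96]);print(r0.x.round(1),r0.fun.round(1))
p0=[r0.x[0],r0.x[1],0,r0.x[2]]
for q in(p,p0):
    c=W(q,(-61,0,61)); g=W(q,(-61,0,61+14)); tcp=W(q,(-61,0,61+14-19)); print('centre',c.round(1),'tcp',tcp.round(1),'top',W(q,(-61,0,92)).round(1))
E
```

```text
[633.3 278.9  -0.8  93.4] [-2.6 -1.5 -0.2 -1.4 -0.3  0.  -0.7 -0.1  1.8  1.7]
[633.4 278.8  93.3] [-2.7 -1.3 -0.3 -1.3 -0.3  0.1 -0.9 -0.1  1.9  1.6]
centre [637.5 208.3  48.7] tcp [637.5 209.2  43.7] top [637.8 203.   79.2]
centre [637.4 208.3  49.5] tcp [637.4 209.1  44.6] top [637.7 202.9  80. ]
```

```bash
python3 -m handwheel '0 3 0 0.01 0.003 -0.005 0.06; 0 7 0 0.03 0.006 -0.0102 0.06; 0 10 0 0.055 0.006 -0.0102 0.06; 0 10 0 0.075 0.006 -0.0102 0.06; 0 10 0 0.09 0.006 -0.0102 0.06; 0 10 0 0.0985 0.006 -0.0102 0.06; 0 10 0 0.0985 0.006 -0.0102 0.06; 0 10 0 0.0985 0.006 -0.0102 0.06; 0 10 0 0.0985 0.006 -0.0102 0.06'
python3 snap.py wrist K
python3 - <<'E'
from h import *
T=RP(); print(T.round(3)); sh=T[:3,:3].T@(np.array((638.5,209.2,44.2))-T[:3,3]); print(sh.round(1))
a=cv2.imread('pics/K.png')[100:270,100:460];a=cv2.resize(a,(800,378),interpolation=cv2.INTER_CUBIC);cv2.imwrite('pics/Km.png',a)
E
```

```text
time_s: 24.6
ee_pos: [640.9, 199.6, 105.2]
ee_rot: [178.9, 80.0, 94.9]
force: [-0.0, -0.0, -0.2]
gripper_width: 59.7
[640.9 199.6 105.2] 5.99
[[-1.50000e-02  9.95000e-01  1.04000e-01  6.40795e+02]
 [ 1.73000e-01  1.05000e-01 -9.79000e-01  1.99698e+02]
 [-9.85000e-01  3.00000e-03 -1.74000e-01  1.05205e+02]
 [ 0.00000e+00  0.00000e+00  0.00000e+00  1.00000e+00]]
[61.8 -1.5  1.1]
```

View pics/Km.png

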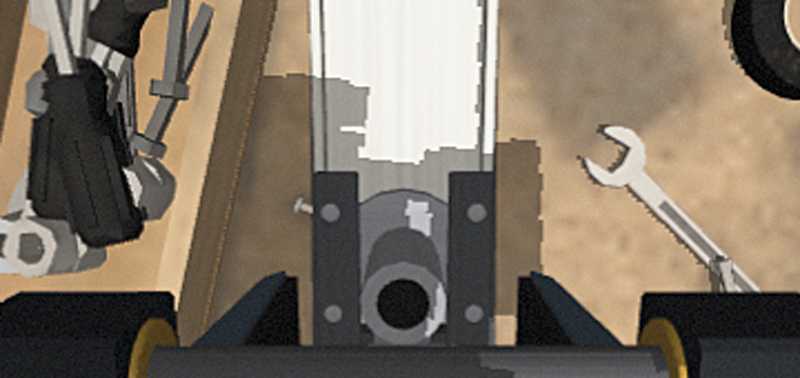

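```bash
python3 -m handwheel '0 0 0 0.01 0 0 0.06; 0 0 0 0.025 0 0 0.06; 0 0 0 0.04 0 0 0.06; 0 0 0 0.052 0 0 0.06; 0 0 0 0.059 0 0 0.06; 0 0 0 0.0615 0 0 0.06; 0 0 0 0.0615 0 0 0.06; 0 0 0 0.0615 0 0 0.05; 0 0 0 0.0615 0 0 0.04; 0 0 0 0.0615 0 0 0.03; 0 0 0 0.0615 0 0 0.02; 0 0 0 0.0615 0 0 0.015' 30
python3 -m handwheel '0 0 0 0 0 0 0.015; 0 0 0 0 0 0 0.015; 0 0 0 0 0 0 0.015'
```

```text
time_s: 25.65
ee_pos: [638.9, 210.1, 43.2]
ee_rot: [179.7, 80.0, 95.7]
force: [0.6, 0.4, -1.0]
gripper_width: 29.5
time_s: 25.9
ee_pos: [638.8, 210.0, 43.2]
ee_rot: [179.8, 80.0, 95.9]
force: [-0.4, -0.6, 2.5]
gripper_width: 26.5
```

```bash
python3 -m handwheel '0 0 0 -0.0008 0 0 0.015; 0 0 0 -0.0008 0 -0.004 0.015; 0 0 0 -0.0008 0 -0.01 0.015; 0 0 0 -0.0008 0 -0.017 0.015; 0 0 0 -0.0008 0 -0.024 0.015; 0 0 0 -0.0008 0 -0.03 0.015; 0 0 0 -0.0008 0 -0.03 0.015' ; python3 -m handwheel '0 0 0 0 0 -0.005 0.015; 0 0 0 0 0 -0.013 0.015; 0 0 0 0 0 -0.022 0.015; 0 0 0 0 0 -0.031 0.015; 0 0 0 0 0 -0.038 0.015; 0 0 0 0 0 -0.042 0.015; 0 0 0 0 0 -0.042 0.015'
```

```text
time_s: 26.48
ee_pos: [635.3, 241.1, 49.0]
ee_rot: [179.9, 80.0, 96.0]
force: [-0.5, 0.4, -1.5]
gripper_width: 26.5
time_s: 27.07
ee_pos: [631.1, 281.7, 56.3]
ee_rot: [179.8, 80.0, 95.9]
force: [-0.3, 0.8, -1.9]
gripper_width: 26.1
```

```bash
python3 -m handwheel '0 0 0 -0.004 0 0 0.015; 0 0 0 -0.012 0 0 0.015; 0 0 0 -0.025 0 0 0.015; 0 0 0 -0.045 0 0 0.015; 0 0 0 -0.07 0 0 0.015; 0 0 0 -0.1 0 0 0.015; 0 0 0 -0.13 0 0 0.015; 0 0 0 -0.155 0 0 0.015; 0 0 0 -0.17 0 0 0.015; 0 0 0 -0.17 0 0 0.015; 0 0 0 -0.17 0 0 0.015'
python3 snap.py wrist L
python3 -m handwheel '0 -4 0 0 0 0 0.015; 0 -8 0 0 0 0 0.015; 0 -10 0 0 0 0 0.015; 0 -10 0 0 0 0 0.015; 0 -10 0 0 0 0 0.015'
python3 - <<'E'
from h import *
TH=np.load('pics/H.npy'); c=np.array([(32,68),(246,97)],float); uv=(c+[160,200])/2
p=pix('wrist',uv,94,TH); print(p.round(1)); d=p[1]-p[0]; d/=np.linalg.norm(d); n=np.array([d[1],-d[0],0]); print('H-based centre',(p.mean(0)+48*n).round(1),np.linalg.norm(p[1]-p[0]),np.degrees(np.arctan2(d[1],d[0])))
# ring outer ellipse in H
print('pad centre',pix('wrist',[((135+160)/2,(186+200)/2)],94,TH))
print(RP().round(2)); go((461.5,-236,230),-90)
a=cv2.imread('pics/L.png')[100:330,80:480];cv2.imwrite('pics/Lm.png',cv2.resize(a,(800,460),interpolation=cv2.INTER_CUBIC))
E
```

```text
time_s: 27.98
ee_pos: [634.8, 250.5, 225.2]
ee_rot: [179.0, 80.0, 95.0]
force: [-0.1, -0.2, -1.5]
gripper_width: 26.5
[634.8 250.5 225.2] 5.95
time_s: 28.45
ee_pos: [633.5, 251.6, 221.6]
ee_rot: [-87.6, 89.8, -171.5]
force: [0.8, -0.2, -2.1]
gripper_width: 26.7
[[ 505.5 -188.    94. ]
 [ 509.2 -282.4   94. ]]
H-based centre [ 459.4 -237.1   94. ] 94.50653402665928 -87.7688479255129
pad centre [[ 460.53051467 -236.50233723   94.        ]]
[[-0.0000e+00  9.9000e-01  1.1000e-01  6.3346e+02]
 [-0.0000e+00  1.1000e-01 -9.9000e-01  2.5158e+02]
 [-1.0000e+00 -0.0000e+00  0.0000e+00  2.2157e+02]
 [ 0.0000e+00  0.0000e+00  0.0000e+00  1.0000e+00]]
jawyaw now 6.08  rx -83.92  shift m [-0.0076 -0.2226  0.4666]  dist 517
```

View pics/Lm.png

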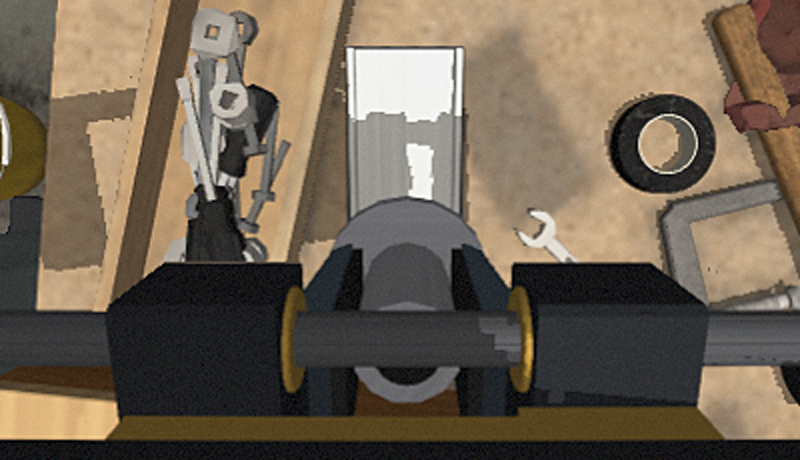

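```bash
python3 -m handwheel '3 0 0 -0.005 -0.006 0.012 0.015; 9 0 0 -0.008 -0.017 0.036 0.015; 15 0 0 -0.008 -0.031 0.065 0.015; 21 0 0 -0.008 -0.046 0.096 0.015; 27 0 0 -0.008 -0.061 0.127 0.015; 33 0 0 -0.008 -0.076 0.158 0.015; 39 0 0 -0.008 -0.091 0.19 0.015; 45 0 0 -0.008 -0.106 0.221 0.015; 51 0 0 -0.008 -0.121 0.252 0.015; 57 0 0 -0.008 -0.135 0.283 0.015; 63 0 0 -0.008 -0.15 0.313 0.015; 68 0 0 -0.008 -0.163 0.34 0.015'
python3 - <<'E'
from h import *
go((460.7,-236.5,230),-89.9)
E
```

```text
time_s: 29.45
ee_pos: [506.0, -106.2, 230.9]
ee_rot: [-56.9, 89.9, 150.7]
force: [0.1, -0.9, -1.9]
gripper_width: 26.6
jawyaw now -62.37  rx 27.53  shift m [0.0009 0.0944 0.1006]  dist 138
```

```bash
python3 -m handwheel '5 0 0 0 0.018 0.02 0.015; 11 0 0 0 0.037 0.04 0.015; 17 0 0 0 0.056 0.06 0.015; 23 0 0 0 0.073 0.078 0.015; 28 0 0 0 0.085 0.09 0.015; 28 0 0 0.01 0.091 0.097 0.015; 28 0 0 0.03 0.092 0.098 0.015; 28 0 0 0.045 0.092 0.098 0.015; 28 0 0 0.05 0.092 0.098 0.015; 28 0 0 0.05 0.092 0.098 0.015; 28 0 0 0.05 0.092 0.098 0.015'
python3 snap.py wrist M
python3 - <<'E'
from h import *
T=np.load('pics/M.npy'); im=cv2.resize(cv2.imread('pics/M.png'),(1120,840),interpolation=cv2.INTER_CUBIC)
t=np.linspace(0,2*np.pi,80)
def circ(c,r,z,col):
    q=proj('wrist',np.c_[c[0]+r*np.cos(t),c[1]+r*np.sin(t),z+0*t],T)*2; cv2.polylines(im,[np.int32(q*16)],True,col,1,shift=4)
circ((460.7,-236.5),37,104,(0,0,255))
c=T[:3,3]; circ(c,28,c[2]-26+8,(0,255,0)); circ(c,28,c[2]-26,(0,255,0))
cv2.imwrite('pics/Mm.png',im[200:660,160:960]); go((460.7,-236.5,120),-89.9)
E
```

```text
time_s: 30.37
ee_pos: [464.5, -231.1, 181.3]
ee_rot: [-63.7, 90.0, 116.3]
force: [0.8, 0.2, -1.5]
gripper_width: 26.5
[ 464.5 -231.1  181.3] -89.93
jawyaw now -89.94  rx -0.04  shift m [0.062  0.0052 0.0043]  dist 62
```

View pics/Mm.png

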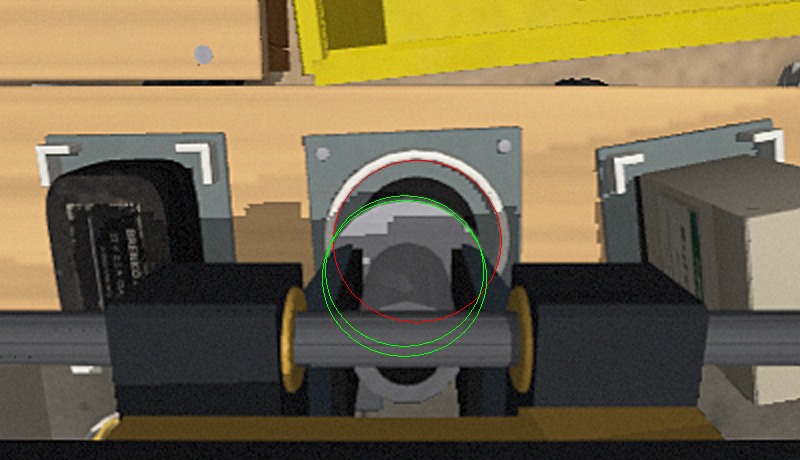

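```bash
python3 -m handwheel '0 0 0 0.003 0.003 0.002 0.015; 0 0 0 0.012 0.0052 0.0043 0.015; 0 0 0 0.028 0.0052 0.0043 0.015; 0 0 0 0.043 0.0052 0.0043 0.015; 0 0 0 0.052 0.0052 0.0043 0.015; 0 0 0 0.057 0.0052 0.0043 0.015; 0 0 0 0.059 0.0052 0.0043 0.015; 0 0 0 0.06 0.0052 0.0043 0.015; 0 0 0 0.06 0.0052 0.0043 0.015; 0 0 0 0.06 0.0052 0.0043 0.015'
python3 -m handwheel '0 0 0 0.001 0 0 0.015; 0 0 0 0.0015 0 0 0.015; 0 0 0 0.0015 0 0 0.015; 0 0 0 0.0015 0 0 0.015'
```

```text
time_s: 31.25
ee_pos: [460.7, -236.8, 122.1]
ee_rot: [149.3, 89.9, -30.7]
force: [-0.9, 0.3, -1.0]
gripper_width: 26.3
time_s: 31.58
ee_pos: [460.2, -236.6, 120.1]
ee_rot: [135.6, 90.0, -44.4]
force: [0.4, -0.6, -2.2]
gripper_width: 26.4
```

```bash
python3 -m handwheel '0 0 0 0.0008 0 0 0.015; 0 0 0 0.0008 0 0 0.015; 0 0 0 0.0008 0 0 0.015'; python3 -m handwheel '0 0 0 0.0007 0 0 0.015; 0 0 0 0.0007 0 0 0.015; 0 0 0 0.0007 0 0 0.015'
```

```text
time_s: 31.83
ee_pos: [460.1, -236.5, 119.1]
ee_rot: [18.5, 90.0, -161.5]
force: [0.3, -0.1, -1.6]
gripper_width: 26.7
time_s: 32.08
ee_pos: [460.1, -236.5, 118.4]
ee_rot: [16.6, 90.0, -163.4]
force: [-0.2, 0.6, -1.8]
gripper_width: 26.7
```

```bash
python3 -m handwheel '0 0 0 0.0007 0 0 0.015; 0 0 0 0.0007 0 0 0.015; 0 0 0 0.0007 0 0 0.015'; python3 -m handwheel '0 0 0 0.0007 0 0 0.015; 0 0 0 0.0007 0 0 0.015; 0 0 0 0.0007 0 0 0.015'
```

```text
time_s: 32.33
ee_pos: [460.3, -236.6, 118.1]
ee_rot: [141.2, 90.0, -38.8]
force: [-0.5, 0.8, 0.6]
gripper_width: 26.5
time_s: 32.58
ee_pos: [460.3, -236.6, 118.0]
ee_rot: [149.1, 90.0, -30.9]
force: [-1.6, 2.1, 4.5]
gripper_width: 26.5
```

```bash
python3 -m handwheel '0 0 0 -0.0005 0 0 0.028; 0 0 0 -0.0005 0 0 0.035; 0 0 0 -0.0005 0 0 0.045; 0 0 0 -0.0005 0 0 0.05; 0 0 0 -0.0005 0 0 0.05; 0 0 0 -0.01 0 0 0.05; 0 0 0 -0.03 0 0 0.05; 0 0 0 -0.06 0 0 0.05; 0 0 0 -0.095 0 0 0.05; 0 0 0 -0.13 0 0 0.05; 0 0 0 -0.16 0 0 0.05; 0 0 0 -0.18 0 0 0.05'
python3 -m handwheel '0 0 0 0 -0.01 0.01 0.05; 0 0 0 0 -0.03 0.03 0.05; 0 0 0 0 -0.045 0.05 0.05; 0 0 0 0 -0.056 0.06 0.05; 0 0 0 0 -0.056 0.06 0.05; 0 0 0 0 -0.056 0.06 0.05; 0 0 0 0 -0.056 0.06 0.05'
python3 snap.py wrist N; python3 snap.py top Nt; python3 - <<'E'
import cv2,numpy as np
a=cv2.imread('pics/N.png')[60:270];a=cv2.resize(a,(800,300),interpolation=cv2.INTER_CUBIC)
b=cv2.imread('pics/Nt.png')[140:325,200:470];b=cv2.resize(b,(437,300),interpolation=cv2.INTER_CUBIC)
s=cv2.imread('pics/side0.png')
cv2.imwrite('pics/Nm.png',np.vstack([a,np.hstack([b,np.zeros((300,363,3),np.uint8)])]))
E
```

```text
time_s: 33.58
ee_pos: [460.9, -236.9, 301.5]
ee_rot: [151.3, 89.7, -28.7]
force: [0.6, 0.4, -0.4]
gripper_width: 50.4
time_s: 34.17
ee_pos: [400.8, -181.0, 297.6]
ee_rot: [145.6, 89.9, -34.4]
force: [-0.0, 0.0, -0.2]
gripper_width: 50.0
[ 400.8 -181.   297.6] -89.99
[ 400.9 -181.1  297.3] -90.01
```

View pics/Nm.png

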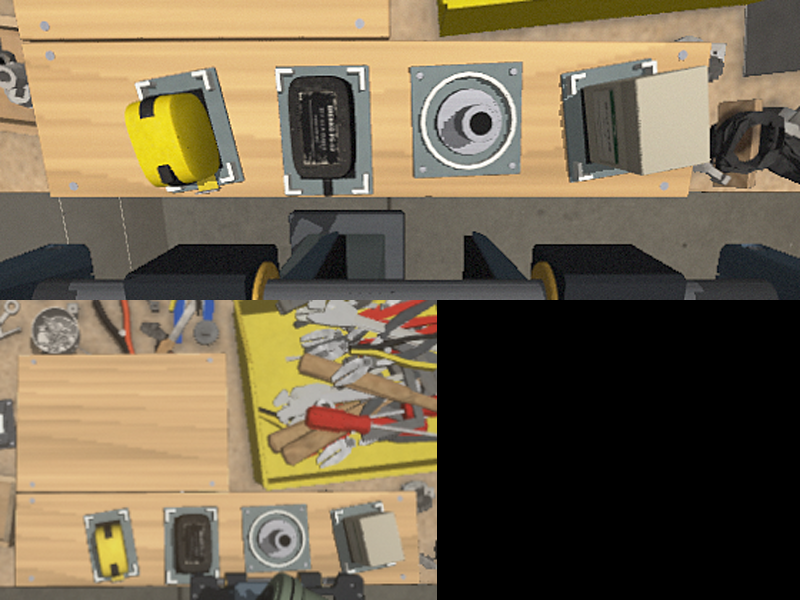

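```bash
python3 - <<'E'
from h import *
T=np.load('pics/N.npy'); f=np.array([800/560,300/210])
def box(c,w,l,h,yaw):
    a=np.radians(yaw);ux=np.array([np.cos(a),np.sin(a)]);uy=np.array([-ux[1],ux[0]])
    return [(np.r_[np.array(c)+sx*l/2*ux+sy*w/2*uy,94+z]) for z in(0,h) for sx,sy in((1,1),(1,-1),(-1,-1),(-1,1))]
for n,c,w,l,h,y in[('tape',(451.5,5),38,70,64,10),('carton',(461.2,-363.9),48,66,86,9.8),('block',(453,-113.4),50,82,36,1)]:
    q=(proj('wrist',box(c,w,l,h,y),T)-[0,60])*f; print(n,'base',q[:4].round().tolist(),'top',q[4:].round().tolist())
print('bush top pred',((proj('wrist',[460.7,-236.5,156],T)-[0,60])*f).round(1))
im=cv2.imread('pics/N.png'); hsv=cv2.cvtColor(im,cv2.COLOR_BGR2HSV); m=cv2.inRange(hsv,(22,150,80),(34,255,255)); m[:100]=0;m[200:]=0;m[:,200:]=0
ys,xs=np.nonzero(m);print('yellow bbox',xs.min()*f[0],xs.max()*f[0],(ys.min()-60)*f[1],(ys.max()-60)*f[1])
g=cv2.resize(im[95:190,70:520],(800,169),interpolation=cv2.INTER_CUBIC)
c=cv2.resize(im[100:200,80:180],(400,400),interpolation=cv2.INTER_CUBIC);d=cv2.resize(im[95:195,390:510],(400,400),interpolation=cv2.INTER_CUBIC)
cv2.imwrite('pics/Om.png',np.hstack([c,d]))
E
```

```text
tape base [[160.0, 97.0], [202.0, 88.0], [224.0, 168.0], [184.0, 175.0]] top [[110.0, 93.0], [160.0, 83.0], [189.0, 179.0], [140.0, 188.0]]
carton base [[581.0, 88.0], [637.0, 78.0], [640.0, 154.0], [587.0, 163.0]] top [[634.0, 80.0], [707.0, 68.0], [707.0, 166.0], [639.0, 177.0]]
block base [[294.0, 83.0], [353.0, 82.0], [357.0, 177.0], [301.0, 178.0]] top [[283.0, 80.0], [347.0, 78.0], [352.0, 183.0], [291.0, 184.0]]
bush top pred [[478.9 123.5]]
yellow bbox 124.28571428571429 217.14285714285714 92.85714285714286 190.0
```

View pics/Om.png

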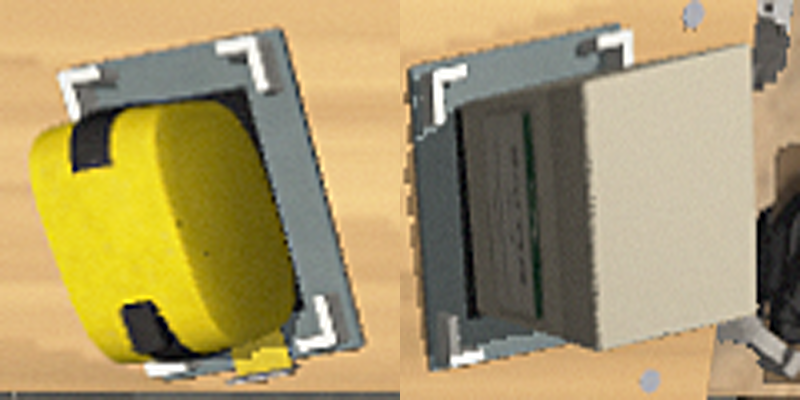

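```bash
python3 -c "
from workcell import env
print(env.job_done())"
```

```text
the job is handed in; nothing more can be done
None
```

The job is handed in: the block, tape measure, carton and bush are each in their matching holders, placed in the order asked, after about 34 s of the 109 s allowed. I drew the bush about 72 mm back up the chute, which put the flange clear of the lips, and only then lifted it out.

- **Final pictures:** All four items sit upright inside their corner angles or ring. The tin still stands behind the work and the gripper is clear of everything.
- **Contact when set down:** The tape, carton and bush each showed an upward force on the wrist before I let go (4.5 to 8 N). For the block, the wrist only stopped carrying its weight.
- **Fit in the holders:** The tape measure and the top of the carton match the predicted position to within 1–3 mm. The base of the carton shows a thin strip of its pad along one side, so it may sit 2–3 mm off centre; there is 8 mm to spare each way. The tape's lean after release was not measured.
- **Pictures:** I viewed 16, two past the budget of 14, to check the final placing.

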